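Offer the lens arm up to its stand

ROBOT

A 7-joint arm with a two-finger parallel gripper is mounted at the origin on the work surface. World frame = base frame: x ahead of the robot, y to its left, z up, the work surface at z = 0. Lengths are in mm, angles in rad, forces in N, time in s.
With the tool pointing down it reaches from about 425 to 950 mm from the base axis. Payload 4.7 kg.
Tool frame: the origin (TCP) lies on the front face of the gripper's body, between the roots of the fingers; the fingertips stand 70 mm ahead of it and the grasp point (between the pads) lies 51 mm ahead of it; x points along the fingers, y is the direction in which the jaws open and shut, and the axes are right-handed (so a half turn about x gives the same grasp; the last joint's range is limited). The gripper opens to 87 mm and grips with 3 to 60 N. Pads are 19 mm wide; open, the fingers measure 117 mm over their backs; the gripper's body (75 mm by 190 mm) begins 51 mm behind the grasp point.
Start: joints at [1.32, 0.469, -0.049, 1.532, 0.024, 1.141, -0.082], TCP at [148.533, -658.468, 292.273] pointing down, gripper open.
Joint ranges: [-2.59, 2.59], [-0.33, 1.99], [-1.39, 1.29], [0.1, 2.45], [-1.04, 4.18], [0.21, 1.99], [-2.66, 2.66]. Speed limits (rad/s): [2.57, 2.57, 3.14, 3.14, 3.14, 3.14, 3.14].

INTERFACE

Orientations are given as a rotation vector (axis times angle).
In Python, from workcell import bot, eyes gives the robot as it stands.
- The arm moves only by the tool move_arm, never from a script. Its argument "commands" is a list of rows, each a list of 3 entries, a list of its own where there are three numbers: the shift along the tool's x, y, z in m, then the turn, a rotation vector about the tool's x, y, z in rad, then the opening, from -1 (shut) to 1 (fully open), so that 0 is half open. In form: [[[dx, dy, dz], [wx, wy, wz], fingers], ...]. A call has 1 to 10 rows; each row shifts and turns the pose as measured when the row begins, along the tool's axes as they then stand; what a row does not reach is not made up. A row lasts 1/8 s, in which the tool goes at most 62.5 mm and 10.7 degrees, less where a joint would pass 70% of its speed; a pose out of reach is approached as far as the arm can. A call is refused whole if a number of a shift passes 0.0625 or a number of a turn 0.188, either way. A call with a gripper value outside its range is refused whole. The fingers move at their own pace and stop on an object; the grip force is fixed at half the most. Time passes only in rows, so rows that do not move let the fingers close. It gives the time, the measured TCP pose, the force and the opening at its end, in the units of the state.
- bot.sense(): the state, without advancing time (a new reading comes with each control period).
- eyes.grab_frame(name): name is "scene" or "top" or "wrist"; returns a dict with "image" (400x640x3 uint8, red, green, blue), "z_map" (400x640 float32, mm along the optical axis (not along the pixel's ray), 0 where there is no reading), "vfov" (degrees; the focal length in pixels is half the picture's height over the tangent of half this angle, whatever the lens; pixels are square), "cx", "cy" (the principal point, pixels), "view" (4x4, takes a point from world to camera coordinates). Camera axes: x right, y up, looking along -z (the intrinsics and any distortion apply to the point x, -y, -z); pixel columns grow to the right and rows downward; lengths in mm; the calibration is good to about 2 mm. A picture is of the moment at which its call begins.
- bot.hand_in(): hands the job in, once; it reports no verdict.
The state is a dict: "time_s": time; "q": joint angles; "dq": joint speeds; "joint_efforts": joint torques, N m; "eef_pos": TCP position; "ee_rot": TCP orientation; "contact_force": force on the tool from outside, world axes, zero at the start; "moment": the same for the moment, N m; "finger_gap": finger opening in mm.
Only numpy, scipy, OpenCV 4.12 (cv2) and the standard library are available. Lean on these libraries where they do the work, as an engineer would, in place of code of your own. Each camera call takes 0.05 s, during which the arm holds its last target.

TASK

Pick the lens arm (the long bar with a lens in a collar at one end and a foot at the other) out of the crate of spares, gripping the bar at its balance point, and carry it level to the stand. Finish while holding it there, level and still, with its foot straight above the pillar's seat and its lens straight above the light port, the foot about 2 cm clear of the seat so that I can slip the shims in under it: do not set it down or let go. Do not knock the stand, and leave the other parts in the crate and on the bench where they are.

Things in the scene. Friction and masses are not known exactly. Their poses are not given: they have to be found in the camera images.
- lensarm: The lens arm, 215 mm long, 0.34 to 0.56 kg, standing in the crate on its two ends like a bridge: black bar 20 mm wide, its underside 32 and top 46 mm above the arm's underside, free from x = -60 to +79 mm; heavy lens in a collar at one end, lighter foot at the other. Origin: level with the arm's underside, on its centre line. +x along the bar to the foot, -x to the lens, z up.
- lensarm_balance (a point): The lens arm's balance point (centre of mass along the bar): at x = -34.5, y = 0 mm in the arm's frame, 50.5 mm from the lens axis towards the foot, well off the middle of the bar. The point lies in the middle of the bar's section, 39 mm above the arm's underside.
- lensarm_foot (a point): Centre of the underside of the arm's foot, at x = +90, y = 0, z = 0 mm in the arm's frame. The foot is a column 22 x 22 mm on a flange 26 x 46 x 7 mm.
- lensarm_lens (a point): Centre of the underside of the lens barrel, at x = -85, y = 0, z = 0 mm in the arm's frame. The barrel is 38 mm in diameter and 60 mm high; the black collar round it is 50 mm in diameter, 30 to 48 mm up, with a pinch-screw lug standing out to +y, to 46 mm from the centre line.
- stand: The stand, fixed to the bench: cream base 250 x 130 x 20 mm with, at its -x end, a round light port (black ring of 66 mm diameter with a glass window, top 54 mm above the bench) and, at its +x end, a black slotted square pillar. Origin: centre of the base's underside; x from the light port to the pillar, z up.
- stand_seat (a point): Centre of the seat on which the arm's foot belongs: the top of the steel cap (44 x 50 mm) of the stand's pillar, 100 mm above the bench, at x = +90, y = 0 mm in the stand's frame.
- stand_port (a point): Centre of the glass of the light port, 54 mm above the bench, at x = -85, y = 0 mm in the stand's frame: 175 mm from the seat's centre, the same as the lens from the foot.
- crate: Open grey plastic crate of spares, fixed to the bench, 340 x 270 mm outside, 55 mm high, walls and floor 5 mm. Origin: centre of its underside; x along its long side. The lens arm and five other parts stand or lie on its floor; nothing lies on the arm.
- spare_lens: Bystander in the crate: spare lens barrel standing on end, 45 mm wide at its rim, 34 mm high. Origin: centre of its underside.
- eyepiece: Bystander in the crate: black eyepiece standing on its narrow end, 34 mm wide, 46 mm high. Origin: centre of its underside.
- angle: Bystander in the crate: small aluminium angle bracket, foot 40 x 30 mm, 40 mm high. Origin: centre of its foot's underside.
- lock_ring: Bystander in the crate: flat dark steel ring, 48 mm outside, 7 mm high. Origin: centre of its underside.
- rail: Bystander in the crate: short plain black bar lying flat, 90 x 20 x 12 mm. Origin: centre of its underside.
- cleaner: Bystander: small white bottle of lens cleaner, 38 mm wide, 85 mm high, standing on the bench beside the stand. Origin: on its underside.
- driver: Bystander: screwdriver lying on the bench, 170 mm long. Origin: on its underside.
- slide_box: Bystander: wooden slide box on the bench beside the stand, 95 x 85 x 30 mm. Origin: on its underside.
Things that resemble listed ones, but are neither listed nor needed, are in the scene too. There is more than one size of the lensarm; the one meant has the size given above.

How it is judged:
By the outcome, as a careful person would: the job done as asked, in the order asked, and still so for the second after the job is handed in, while the arm keeps its last pose, push and grip.
It also fails if it takes over 48 s, if anything falls off the work surface, if the arm or the gripper's body presses on something with over 40 N, if the wrist force passes 120 N, or if a joint passes its speed limit or range.

## Working session

There is one attempt and no reset: what is moved stays moved. The work goes in short steps, Python scripts to look and compute and a tool call to move; the robot and the scene stay as the last step left them, time stands still between calls to the robot, and variables do not carry over. Pictures are saved under pics/ and viewed, and the job is handed in when it is done.

Besides the shell and the picture viewer there is one more tool, called after "Call:" as name(argument=value, ...) on one line, values as JSON. move_arm: Moves the arm, as the interface text tells. Its arguments: {"type":"object","properties":{"commands":{"type":"array"}},"required":["commands"]}

```bash
mkdir -p pics; ls
cat > h.py <<'E'
import numpy as np,cv2
from workcell import bot,eyes
def grab(n,tag):
    f=eyes.grab_frame(n); np.savez(f'pics/{tag}.npz',**{k:np.array(v) for k,v in f.items()})
    cv2.imwrite(f'pics/{tag}.png',f['image'][:,:,::-1]); return f
def load(tag): return dict(np.load(f'pics/{tag}.npz'))
def foc(f): return 200/np.tan(np.radians(float(f['vfov']))/2)
def w(f,u,v,z=None,depth=None):
    F=foc(f);d=np.array([(u-f['cx'])/F,-(v-f['cy'])/F,-1.]);V=np.linalg.inv(f['view'])
    R=V[:3,:3];o=V[:3,3];r=R@d
    if z is not None: s=(z-o[2])/r[2]
    else:
        s=depth if depth else f['z_map'][int(round(v)),int(round(u))]
    return o+s*r
def px(f,p):
    c=f['view']@np.append(p,1.);F=foc(f);return f['cx']+F*c[0]/-c[2],f['cy']-F*c[1]/-c[2]
E
python3 - <<'E'
from h import *
for n in ['scene','top','wrist']:
    f=grab(n,n+'0');print(n,{k:(v.shape if hasattr(v,'shape') and v.ndim>1 else v) for k,v in f.items()});print(np.linalg.inv(f['view']).round(2))
print(bot.sense())
E
```

```text
pics
scene {'image': (400, 640, 3), 'z_map': (400, 640), 'vfov': 46.04938451434404, 'cx': 317.38803078385797, 'cy': 202.94193722739848, 'view': (4, 4)}
[[-6.90000e-01 -4.20000e-01  6.00000e-01  1.30939e+03]
 [ 7.30000e-01 -4.10000e-01  5.50000e-01  8.36440e+02]
 [ 2.00000e-02  8.10000e-01  5.90000e-01  8.78580e+02]
 [ 0.00000e+00  0.00000e+00  0.00000e+00  1.00000e+00]]
top {'image': (400, 640, 3), 'z_map': (400, 640), 'vfov': 45.36082138379417, 'cx': 320.09482267845794, 'cy': 203.4949466063443, 'view': (4, 4)}
[[-2.00000e-02  1.00000e+00 -9.00000e-02  3.65070e+02]
 [-1.00000e+00 -2.00000e-02 -0.00000e+00  1.00340e+02]
 [-0.00000e+00  9.00000e-02  1.00000e+00  1.78434e+03]
 [ 0.00000e+00  0.00000e+00  0.00000e+00  1.00000e+00]]
wrist {'image': (400, 640, 3), 'z_map': (400, 640), 'vfov': 67.14455219431633, 'cx': 325.62471066315766, 'cy': 202.00956700292187, 'view': (4, 4)}
[[ 2.2000e-01  9.3000e-01  3.0000e-01  2.3059e+02]
 [-9.8000e-01  2.1000e-01  7.0000e-02 -6.3995e+02]
 [-0.0000e+00 -3.0000e-01  9.5000e-01  3.8287e+02]
 [ 0.0000e+00  0.0000e+00  0.0000e+00  1.0000e+00]]
{'time_s': 0.15, 'q': array([ 1.32009577,  0.46929388, -0.04856625,  1.53343262,  0.02408322,
        1.14098471, -0.08224138]), 'dq': array([ 2.22852881e-06, -1.95038989e-03,  8.18868371e-04, -6.31813874e-03,
        1.07395784e-03,  3.72342856e-04,  7.86439644e-04]), 'joint_efforts': array([ 5.82515204e-04, -5.08429670e+01, -8.09266814e-02, -2.36417931e+01,
       -6.14586077e-02,  3.56524705e-02,  1.40989246e-04]), 'eef_pos': array([ 148.42057392, -658.11608227,  291.40935269]), 'ee_rot': array([ 2.10455572,  0.23604634, -2.10501098]), 'contact_force': array([ 0.15135925,  0.41872593, -0.09714368]), 'moment': array([0.01383354, 0.00238659, 0.0472903 ]), 'finger_gap': 87.03076009776827}
```

View pics/scene0.png

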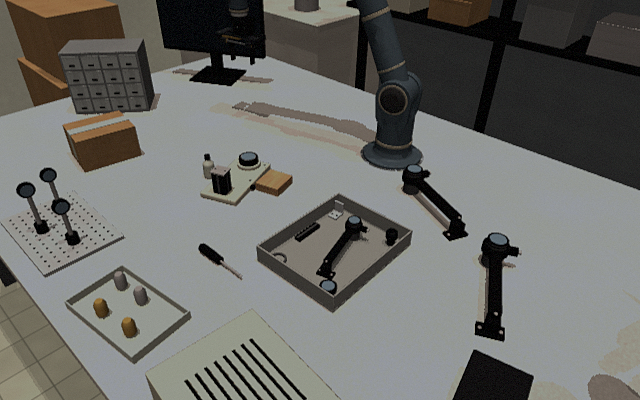

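View pics/top0.png

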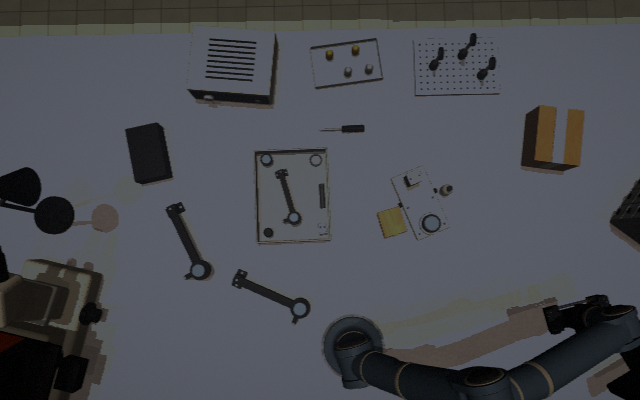

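View pics/wrist0.png

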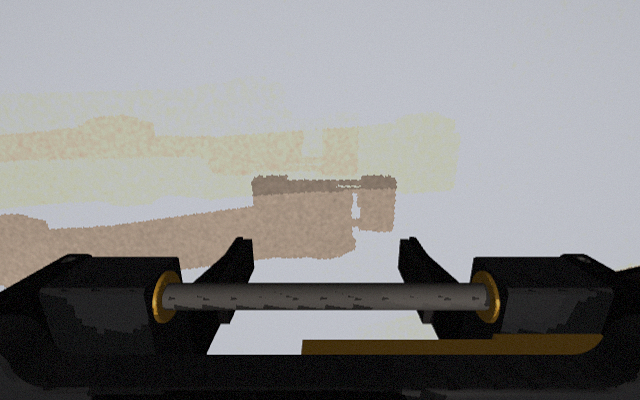

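Run:
```python
from h import *
f=load('top0');im=f['image'][:,:,::-1]
im=np.clip(im.astype(float)*1.8,0,255).astype(np.uint8)
cv2.imwrite('pics/a1.png',cv2.resize(im[140:250,240:345],None,fx=5.3,fy=5.3,interpolation=cv2.INTER_CUBIC))
cv2.imwrite('pics/a2.png',cv2.resize(im[155:250,370:470],None,fx=6,fy=6,interpolation=cv2.INTER_CUBIC))
print(px(f,[0,0,0]))
for u,v in [(291,217),(281,173),(431,223),(410,181),(300,160),(265,243),(288,195),(446,190),(450,150)]: print(u,v,w(f,u,v).round(1))
f=load('scene0');print(px(f,[0,0,0]))
```

```text
(np.float64(351.8556577794821), np.float64(346.0694132084255))
291 217 [471.4 210.8  67.4]
281 173 [634.  245.9  53.4]
431 223 [ 440.4 -294.    53.5]
410 181 [ 588.8 -215.2   99.4]
300 160 [689.4 177.8   5.3]
265 243 [ 3.807e+02  3.132e+02 -1.000e-01]
288 195 [552.1 221.1  58.3]
446 190 [ 558.9 -352.4   57. ]
450 150 [ 7.17e+02 -3.89e+02 -3.00e-01]
(np.float64(390.9170831219458), np.float64(153.98805919048482))
```

View pics/a1.png

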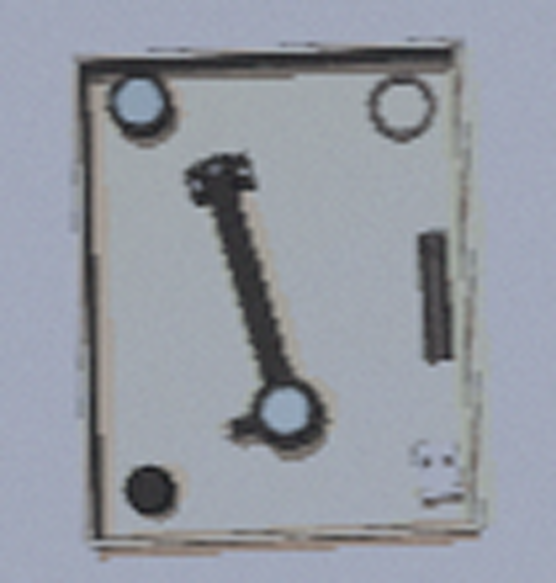

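View pics/a2.png

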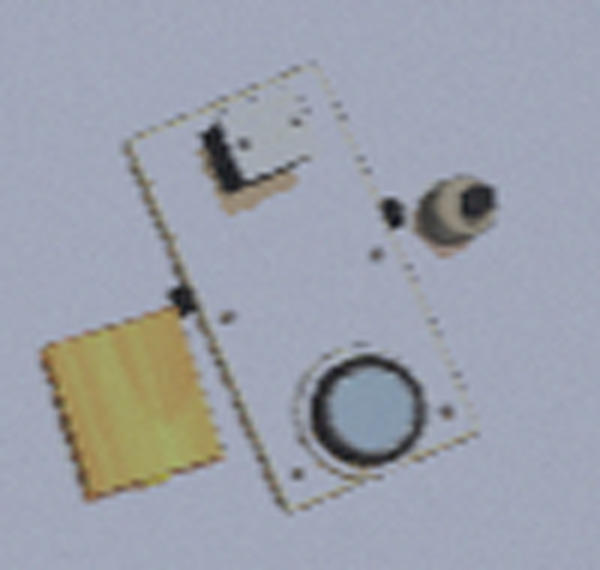

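Run:
```python
from h import *
from scipy.spatial.transform import Rotation as Ro
f=load('top0')
L=w(f,240+285/5.3,140+408/5.3,65);Ft=w(f,240+222/5.3,140+185/5.3,51)
print(L,Ft,np.linalg.norm((L-Ft)[:2]))
c=[(128,140),(315,65),(478,435),(290,512)]
P=[w(f,370+a/6,155+b/6,20) for a,b in c];print(np.round(P,1));[print(np.linalg.norm(P[i]-P[i-1])) for i in range(4)]
print(sum(P)/4, w(f,370+369/6,155+409/6,54),w(f,370+265/6,155+135/6,100))
c=[(80,60),(460,42),(483,530),(98,545)]
P=[w(f,240+a/5.3,140+b/5.3,55) for a,b in c];print(np.round(P,1));[print(np.linalg.norm(P[i]-P[i-1])) for i in range(4)]
print(Ro.from_rotvec(bot.sense()['ee_rot']).as_matrix().round(3))
```

```text
[471.42266896 200.96646362  65.        ] [627.23523876 242.97763659  51.        ] 161.376874309228
[[ 610.8 -161.1   20. ]
 [ 655.3 -278.6   20. ]
 [ 424.  -369.6   20. ]
 [ 379.2 -252.6   20. ]]
249.01431391303836
125.66195617166595
248.61143501871643
125.24888395755279
[ 517.32567076 -265.46912339   20.        ] [ 439.78958086 -295.67025596   54.        ] [ 600.97073262 -230.26261043  100.        ]
[[715.9 339.8  55. ]
 [723.1  76.8  55. ]
 [386.3  68.2  55. ]
 [381.3 330.1  55. ]]
334.7255731130157
263.11837244923663
336.8953461231677
261.9662388021901
[[-0.     0.22  -0.975]
 [ 0.001 -0.975 -0.22 ]
 [-1.    -0.002  0.   ]]
```

Call:
move_arm(commands=[[[0,-0.024,-0.044],[0,0,0],1],[[0,-0.024,-0.044],[0,0,0],1],[[0,-0.024,-0.044],[0,0,0],1],[[0,-0.024,-0.044],[0,0,0],1],[[0,-0.024,-0.044],[0,0,0],1],[[0,-0.024,-0.044],[0,0,0],1],[[0,-0.024,-0.044],[0,0,0],1],[[0,-0.024,-0.044],[0,0,0],1],[[0,-0.024,-0.044],[0,0,0],1],[[0,-0.024,-0.044],[0,0,0],1]])

```text
time_s: 1.4
eef_pos: [531.7, -322.0, 287.5]
ee_rot: [2.107, 0.226, -2.118]
contact_force: [0.4, -0.6, -0.0]
finger_gap: 86.8
```

Run:
```python
from h import *
f=grab('wrist','wstand')
```

```text
(no output)
```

View pics/wstand.png

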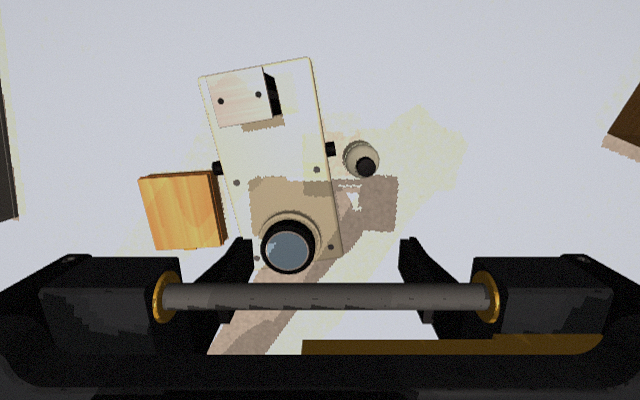

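Run:
```python
from h import *
f=load('wstand');im=f['image'][:,:,::-1]
cv2.imwrite('pics/b1.png',cv2.resize(im[50:140,190:320],None,fx=6,fy=6,interpolation=cv2.INTER_CUBIC))
cv2.imwrite('pics/b2.png',cv2.resize(im[195:295,230:350],None,fx=6,fy=6,interpolation=cv2.INTER_CUBIC))
```

```text
(no output)
```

View pics/b1.png

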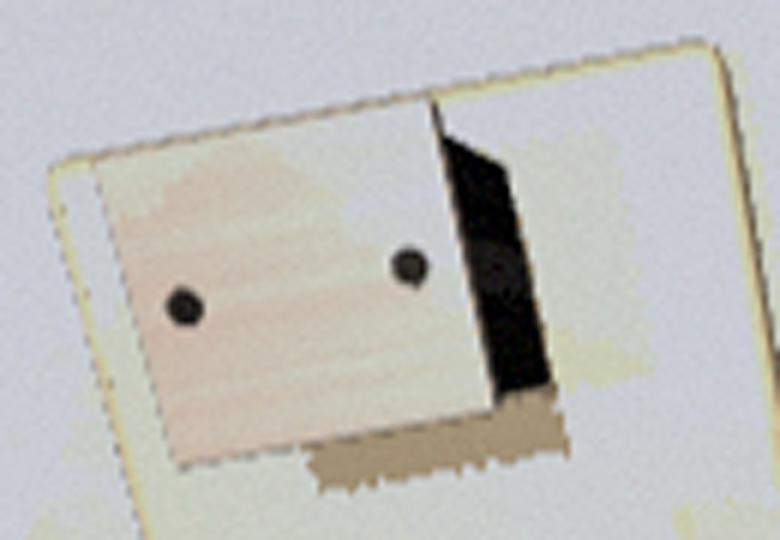

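View pics/b2.png

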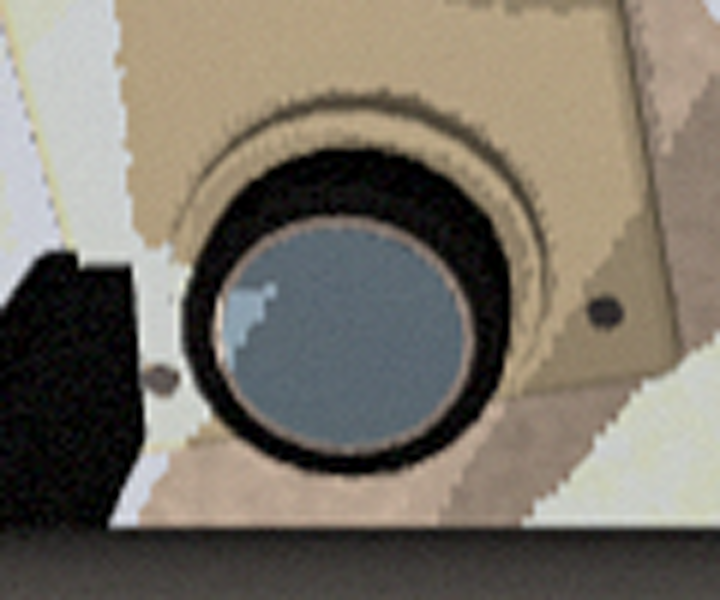

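Run:
```python
from h import *
f=load('wstand')
P=np.array([w(f,190+a/6-.4,50+b/6-.4,100) for a,b in [(95,160),(433,97),(495,408),(180,468)]])
print(P.round(1),[np.linalg.norm(P[i]-P[i-1]).round(1) for i in range(4)])
S=P.mean(0);S2=w(f,190+297.5/6-.4,50+287/6-.4,100);G=w(f,230+344/6-.4,195+335/6-.4,54)
print(S,S2,G)
for s in (S,S2):
    d=(s-G)[:2];print(np.linalg.norm(d),np.degrees(np.arctan2(d[1],d[0])))
print(f['z_map'][83:100:4,230],w(f,240,95),w(f,288,250))
```

```text
[[ 615.5 -198.5  100. ]
 [ 633.7 -244.6  100. ]
 [ 593.7 -259.7  100. ]
 [ 575.2 -214.8  100. ]] [np.float64(43.5), np.float64(49.6), np.float64(42.9), np.float64(48.6)]
[ 604.50776424 -229.41210983  100.        ] [ 604.44080643 -228.93553099  100.        ] [ 442.62680776 -293.44508844   54.        ]
174.08522746428628 21.581570039862314
174.1988896897232 21.735433396297644
[261.5205  260.89374 261.77188 264.12384 264.8121 ] [ 606.57811486 -229.28455708   99.62503066] [ 443.0023914  -294.56497262   53.12964672]
```

Call:
move_arm(commands=[[[0,-0.05,-0.012],[0,0,0],1],[[0,-0.05,-0.012],[0,0,0],1],[[0,-0.05,-0.012],[0,0,0],1],[[0,-0.05,-0.012],[0,0,0],1],[[0,-0.05,-0.012],[0,0,0],1],[[0,-0.05,-0.012],[0,0,0],1],[[0,-0.05,-0.012],[0,0,0],1],[[0,-0.05,-0.01],[0,0,0],1],[[0,-0.05,-0.01],[0,0,0],1],[[0,-0.05,-0.01],[0,0,0],1]])

```text
time_s: 2.7
eef_pos: [539.7, 209.4, 288.9]
ee_rot: [2.109, 0.234, -2.112]
contact_force: [1.2, 0.1, -0.6]
finger_gap: 87.0
```

Run:
```python
from h import *
f=grab('wrist','warm')
im=f['image'][:,:,::-1]
cv2.imwrite('pics/c0.png',im[:300])
```

```text
(no output)
```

View pics/warm.png

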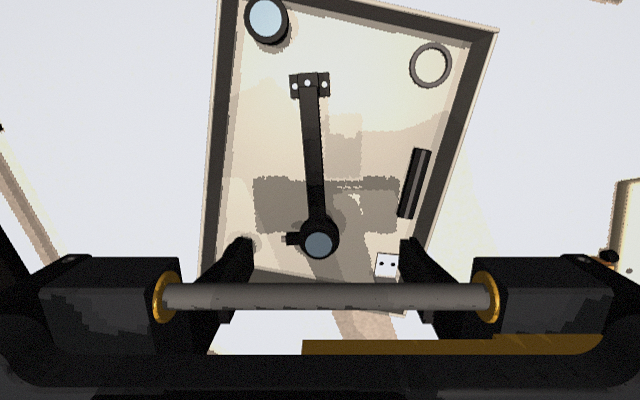

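Run:
```python
from h import *
f=load('warm');im=f['image'][:,:,::-1]
im=np.clip(im.astype(float)*1.6,0,255).astype(np.uint8)
cv2.imwrite('pics/d1.png',cv2.resize(im[60:160,270:360],None,fx=6,fy=6,interpolation=cv2.INTER_CUBIC))
cv2.imwrite('pics/d2.png',cv2.resize(im[170:270,270:360],None,fx=6,fy=6,interpolation=cv2.INTER_CUBIC))
```

```text
(no output)
```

View pics/d1.png

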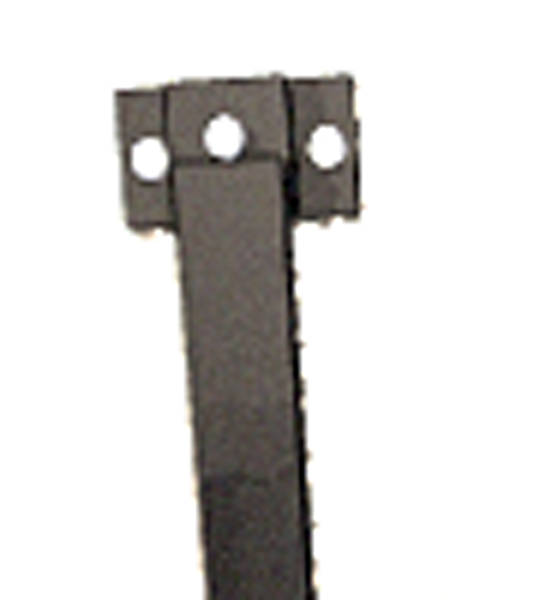

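View pics/d2.png

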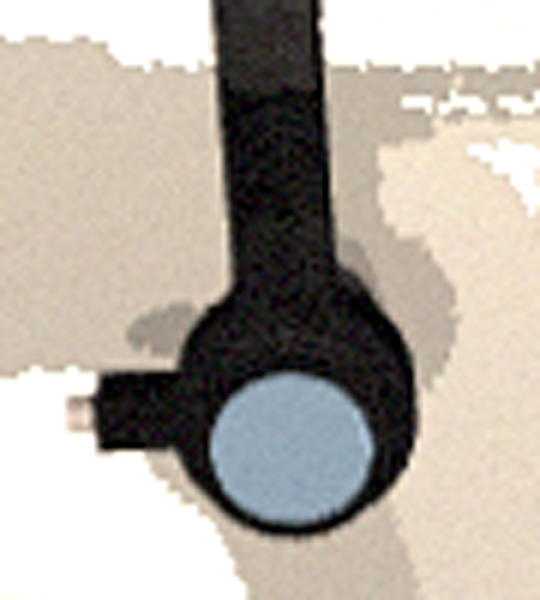

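Run:
```python
from h import *
f=load('warm')
U=lambda a,b:(270+a/6-.4,60+b/6-.4)
D=lambda a,b:(270+a/6-.4,170+b/6-.4)
for n,p in [('coltop',U(224,110)),('bar1',U(240,250)),('bar2',D(270,60)),('lens',D(291,448)),('collar',D(340,330)),('flL',U(140,190)),('flR',U(335,190))]: print(n,w(f,*p).round(1))
Lc=w(f,*D(291,448),65)
fs=(w(f,*U(150,158),12)+w(f,*U(327,146),12))/2
cs=w(f,*U(224,138),51)
b1=w(f,*U(230.5,158.5),51)
bm=w(f,*D(272,60),51)
print('lens',Lc,'flange screws',fs,'colscrew',cs,'bar end x=79',b1,'barmid',bm)
for q in (fs,cs,b1):
    d=(q-Lc)[:2];print(np.linalg.norm(d),np.degrees(np.arctan2(d[1],d[0])))
L2=w(f,270+182/6,60+300/6,51);R2=w(f,270+294/6,60+300/6,51);print(np.linalg.norm(L2-R2))
```

```text
coltop [645.  253.6  39.7]
bar1 [622.8 245.7  49.9]
bar2 [542.2 223.6  50.4]
lens [472.3 204.4  65.7]
collar [492.7 199.3  52.2]
flL [629.5 268.9  10.8]
flR [637.5 232.3  11.8]
lens [471.96605354 204.35225028  65.        ] flange screws [640.16223589 251.70574834  12.        ] colscrew [639.91188974 251.86442105  51.        ] bar end x=79 [636.95590255 250.14553201  51.        ] barmid [542.44402076 223.28440818  51.        ]
174.7349694089327 15.723890802039547
174.53713149403387 15.796300975823549
171.2269690402886 15.512107015076964
19.529046648176205
```

```bash
cat >> h.py <<'E'
from scipy.spatial.transform import Rotation as Ro
def plan(tgt,az):
    "az: deg azimuth of bar; tool x down, y=(sin,-cos), z=(-cos,-sin)"
    s=bot.sense();R=Ro.from_rotvec(s['ee_rot']);a=np.radians(az)
    T=Ro.from_matrix(np.array([[0,np.sin(a),-np.cos(a)],[0,-np.cos(a),-np.sin(a)],[-1,0,0]]))
    print('t',s['time_s'],'pos',s['eef_pos'].round(1),'F',s['contact_force'].round(2),'M',s['moment'].round(3),'gap',round(float(s['finger_gap']),2),'q',s['q'].round(2))
    print('shift mm',R.inv().apply(np.array(tgt)-s['eef_pos']).round(1),'turn',(R.inv()*T).as_rotvec().round(4))
E
python3 -c "
from h import *
plan([520.6,218.1,95],15.7)"
```

```text
t 2.75 pos [537.8 218.5 289.4] F [-0.13  6.32  1.45] M [ 0.583 -0.033  0.032] gap 86.83 q [-0.1   0.35 -0.45  1.75  0.16  1.07 -1.95]
shift mm [194.4  -0.7  17. ] turn [-0.0486 -0.0015  0.0141]
```

Call:
move_arm(commands=[[[0.02,0,0.017],[-0.049,0,0.014],1],[[0,0,0],[0,0,0],1],[[0,0,0],[0,0,0],1],[[0,0,0],[0,0,0],1]])

```text
time_s: 3.25
eef_pos: [522.1, 215.8, 269.8]
ee_rot: [2.077, 0.289, -2.07]
contact_force: [-0.6, 0.5, 0.4]
finger_gap: 87.3
```

```bash
python3 -c "
from h import *
plan([520.6,218.1,95],15.7)
f=grab('wrist','warm2');im=f['image'][:,:,::-1]
im=np.clip(im.astype(float)*1.6,0,255).astype(np.uint8)
cv2.imwrite('pics/e1.png',cv2.resize(im[40:280,260:380],(400,800),interpolation=cv2.INTER_CUBIC)[:600])
cv2.imwrite('pics/e1.png',cv2.resize(im[30:130,270:370],None,fx=6,fy=6,interpolation=cv2.INTER_CUBIC))
cv2.imwrite('pics/e2.png',cv2.resize(im[180:280,270:370],None,fx=6,fy=6,interpolation=cv2.INTER_CUBIC))"
```

```text
t 3.25 pos [522.1 215.8 269.8] F [-0.62  0.48  0.42] M [-0.004 -0.035 -0.027] gap 87.34 q [-0.11  0.35 -0.46  1.81  0.18  1.02 -1.92]
shift mm [174.8  -2.6   1.4] turn [ 0.0024 -0.0033  0.0004]
```

View pics/e1.png

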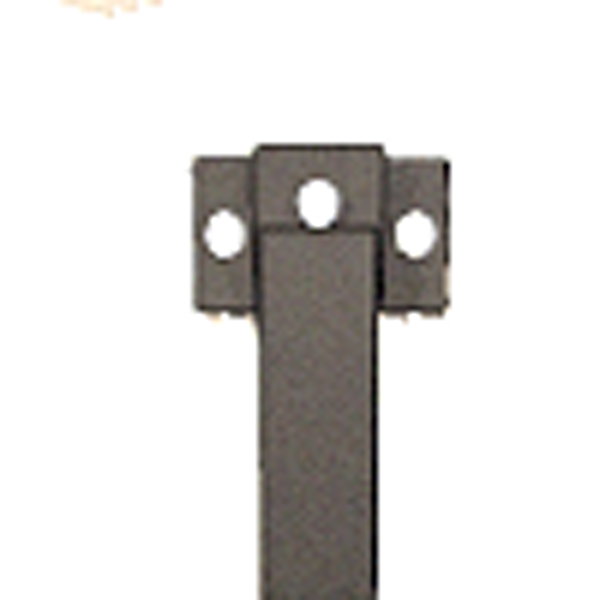

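View pics/e2.png

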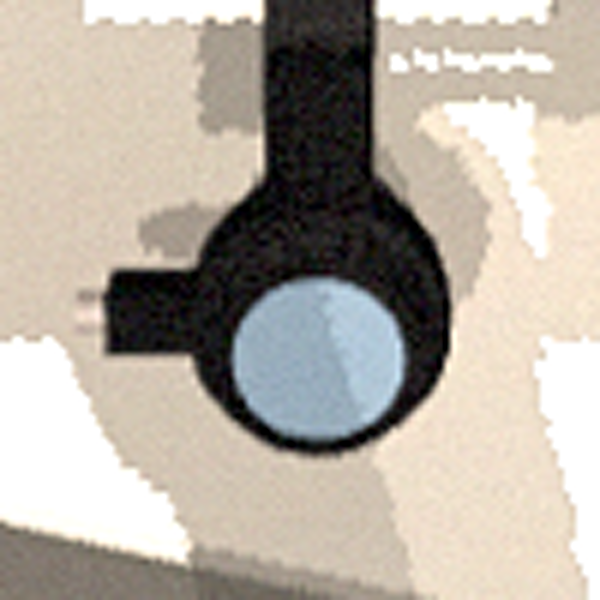

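Run:
```python
from h import *
f=load('warm2')
U=lambda a,b:(270+a/6-.4,30+b/6-.4)
D=lambda a,b:(270+a/6-.4,180+b/6-.4)
Lc=w(f,*D(319,359),65)
fs=(w(f,*U(226,234),12)+w(f,*U(415,234),12))/2
d=(fs-Lc)[:2];az=np.arctan2(d[1],d[0]);print(Lc,fs,np.linalg.norm(d),np.degrees(az))
b=Lc[:2]+50.5*d/np.linalg.norm(d);print(b)
plan([*b,95],np.degrees(az))
```

```text
[471.86490279 204.20127341  65.        ] [640.05270917 251.76061126  12.        ] 174.7828047339194 15.789586475853252
[520.45940976 217.94259405]
t 3.3 pos [522.2 215.7 269.9] F [-0.85 -0.9   0.27] M [ 0.018 -0.014  0.029] gap 86.68 q [-0.11  0.35 -0.46  1.81  0.18  1.02 -1.92]
shift mm [174.9  -2.6   1.8] turn [ 0.0007 -0.0038  0.0004]
```

Call:
move_arm(commands=[[[0.04,-0.0026,0.0018],[0,-0.004,0],1],[[0.04,0,0],[0,0,0],1],[[0.03,0,0],[0,0,0],1],[[0.02,0,0],[0,0,0],1],[[0,0,0],[0,0,0],1],[[0,0,0],[0,0,0],1]])

```text
time_s: 4.05
eef_pos: [526.4, 215.8, 140.5]
ee_rot: [2.09, 0.281, -2.069]
contact_force: [-0.3, -0.0, -0.2]
finger_gap: 87.1
```

```bash
python3 -c "
from h import *
plan([520.5,217.9,95],15.8)"
```

```text
t 4.05 pos [526.4 215.8 140.5] F [-0.27 -0.04 -0.16] M [-0.014  0.026 -0.019] gap 87.11 q [-0.16  0.51 -0.4   1.92  0.28  0.76 -2.02]
shift mm [45.5 -3.6  5.6] turn [-0.0087 -0.01    0.0005]
```

Call:
move_arm(commands=[[[0.01,-0.0036,0.0056],[-0.009,-0.01,0],1],[[0.015,0,0],[0,0,0],1],[[0,0,0],[0,0,0],1],[[0,0,0],[0,0,0],1]])

```text
time_s: 4.55
eef_pos: [520.8, 218.4, 115.8]
ee_rot: [2.077, 0.29, -2.071]
contact_force: [-0.2, -0.5, 0.4]
finger_gap: 86.9
```

```bash
python3 -c "
from h import *
plan([520.5,217.9,95],15.8)"
```

```text
t 4.55 pos [520.8 218.4 115.8] F [-0.19 -0.46  0.41] M [-0.054  0.002  0.01 ] gap 86.9 q [-0.17  0.54 -0.39  1.94  0.3   0.72 -2.04]
shift mm [20.8  0.4  0.5] turn [ 0.0006 -0.0029  0.0008]
```

Call:
move_arm(commands=[[[0.011,0,0.0005],[0,-0.003,0],1],[[0.01,0,0],[0,0,0],1],[[0,0,0],[0,0,0],1],[[0,0,0],[0,0,0],1]])

```text
time_s: 5.05
eef_pos: [520.5, 218.3, 93.3]
ee_rot: [2.074, 0.289, -2.074]
contact_force: [-1.0, 0.5, -0.2]
finger_gap: 87.2
```

```bash
python3 -c "
from h import *
plan([520.5,217.9,95],15.8)
f=grab('wrist','w3')"
```

```text
t 5.05 pos [520.5 218.3  93.3] F [-0.98  0.45 -0.2 ] M [-0.041 -0.023 -0.008] gap 87.2 q [-0.18  0.57 -0.38  1.95  0.32  0.68 -2.05]
shift mm [-1.7  0.4  0.1] turn [0.0005 0.0002 0.0008]
```

View pics/w3.png

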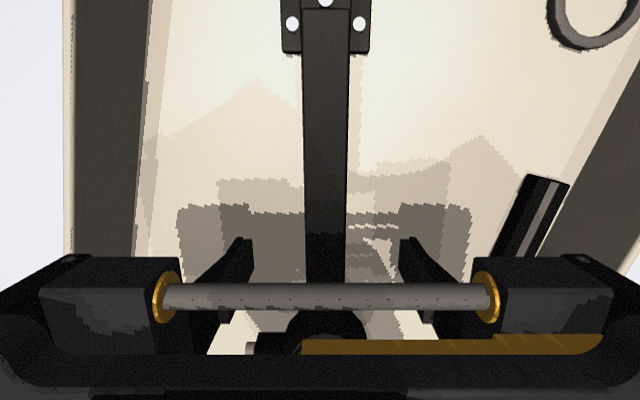

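Call:
move_arm(commands=[[[-0.001,0,0],[0,0,0],-1],[[0,0,0],[0,0,0],-1],[[0,0,0],[0,0,0],-1],[[0,0,0],[0,0,0],-1],[[0,0,0],[0,0,0],-1],[[0,0,0],[0,0,0],-1]])

```text
time_s: 5.85
eef_pos: [520.8, 218.4, 95.1]
ee_rot: [2.075, 0.289, -2.073]
contact_force: [0.5, -0.7, 0.7]
finger_gap: 35.0
```

```bash
python3 -c "
from h import *
plan([520.5,217.9,95],15.8)"
```

```text
t 5.85 pos [520.8 218.4  95.1] F [ 0.51 -0.69  0.68] M [-0.005  0.025  0.045] gap 35.03 q [-0.18  0.57 -0.38  1.95  0.32  0.68 -2.05]
shift mm [0.1 0.4 0.4] turn [ 0.0003 -0.0012  0.0009]
```

Gap still 35 mm, so keep closing.

Call:
move_arm(commands=[[[0,0,0],[0,0,0],-1],[[0,0,0],[0,0,0],-1],[[0,0,0],[0,0,0],-1],[[0,0,0],[0,0,0],-1],[[0,0,0],[0,0,0],-1]])

```text
time_s: 6.48
eef_pos: [520.8, 218.7, 95.1]
ee_rot: [2.075, 0.29, -2.073]
contact_force: [0.9, -0.3, -0.2]
finger_gap: 19.7
```

```bash
python3 -c "
from h import *
plan([520.5,217.9,95],15.8)"
```

```text
t 6.475 pos [520.8 218.7  95.1] F [ 0.88 -0.28 -0.23] M [-0.001 -0.028 -0.   ] gap 19.69 q [-0.18  0.57 -0.38  1.95  0.32  0.68 -2.05]
shift mm [0.1 0.7 0.4] turn [ 0.0005 -0.0013  0.0012]
```

Gripped at 19.7 mm (bar 20). Lift slowly.

Call:
move_arm(commands=[[[-0.004,0,0],[0,0,0],-1],[[-0.006,0,0],[0,0,0],-1],[[-0.008,0,0],[0,0,0],-1],[[0,0,0],[0,0,0],-1],[[0,0,0],[0,0,0],-1]])

```text
time_s: 7.1
eef_pos: [519.1, 217.2, 112.5]
ee_rot: [2.07, 0.288, -2.077]
contact_force: [0.1, -0.4, -5.5]
finger_gap: 19.5
```

```bash
python3 -c "
from h import *
plan([520.5,217.9,250],15.8)
grab('wrist','w4');grab('scene','s4')"
```

```text
t 7.1 pos [519.1 217.2 112.5] F [ 0.06 -0.42 -5.49] M [-0.019 -0.051 -0.03 ] gap 19.54 q [-0.17  0.54 -0.39  1.94  0.3   0.72 -2.04]
shift mm [-137.5   -0.3   -1.1] turn [0.0003 0.0035 0.0001]
```

View pics/w4.png

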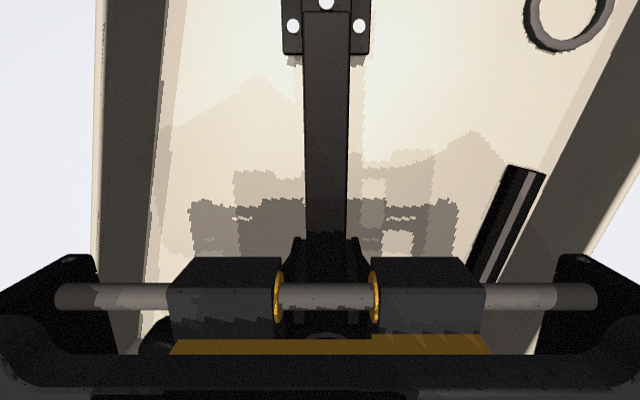

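View pics/s4.png

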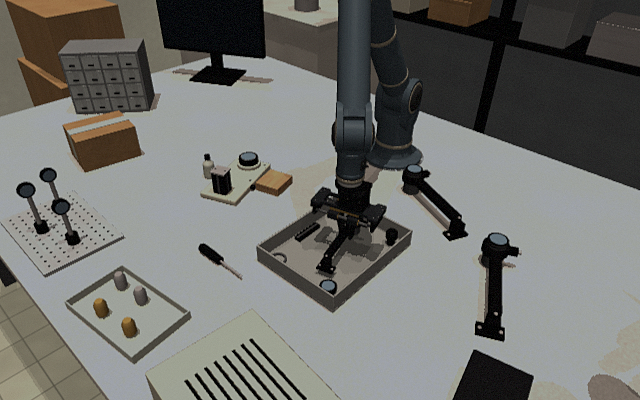

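Call:
move_arm(commands=[[[-0.01,0,-0.001],[0,0.003,0],-1],[[-0.015,0,0],[0,0,0],-1],[[-0.02,0,0],[0,0,0],-1],[[-0.02,0,0],[0,0,0],-1],[[-0.02,0,0],[0,0,0],-1],[[-0.015,0,0],[0,0,0],-1],[[-0.01,0,0],[0,0,0],-1],[[0,0,0],[0,0,0],-1],[[0,0,0],[0,0,0],-1]])

```text
time_s: 8.32
eef_pos: [519.6, 217.8, 230.7]
ee_rot: [2.075, 0.289, -2.072]
contact_force: [-0.5, -0.7, -5.1]
finger_gap: 19.7
```

```bash
python3 -c "
from h import *
plan([489.4,-274.9,250],21.65)
f=grab('wrist','w5');im=f['image'][:,:,::-1]
for u,v in [(326,50),(326,120),(326,200),(326,230)]: print(w(f,u,v).round(1))
"
```

```text
t 8.325 pos [519.6 217.8 230.7] F [-0.53 -0.73 -5.07] M [-0.021 -0.    -0.011] gap 19.66 q [-0.12  0.39 -0.45  1.85  0.21  0.95 -1.95]
shift mm [-19.6 465.6 163.8] turn [-0.1009 -0.0016  0.    ]
[622.  246.4 185.3]
[595.3 238.8 187. ]
[560.1 228.7 185.8]
[545.2 224.4 185.6]
```

View pics/w5.png

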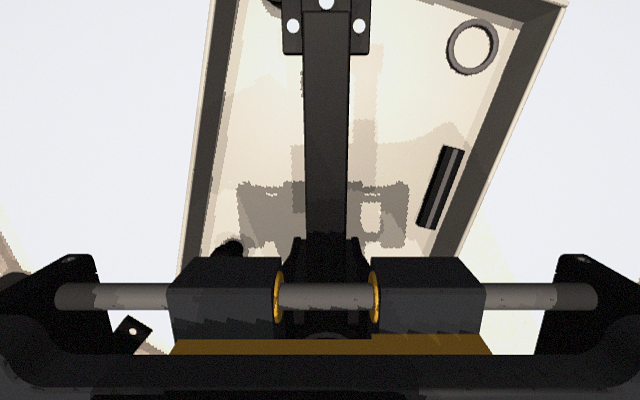

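Call:
move_arm(commands=[[[-0.01,0.008,0.003],[0,0,0],-1],[[-0.01,0.016,0.006],[0,0,0],-1],[[0,0.025,0.008],[-0.01,0,0],-1],[[0,0.03,0.01],[-0.01,0,0],-1],[[0,0.03,0.01],[-0.01,0,0],-1],[[0,0.03,0.01],[-0.01,0,0],-1],[[0,0.03,0.01],[-0.01,0,0],-1],[[0,0.03,0.01],[-0.01,0,0],-1],[[0,0.025,0.008],[-0.01,0,0],-1],[[0,0.015,0.005],[0,0,0],-1]])

```text
time_s: 9.62
eef_pos: [513.8, -45.6, 252.7]
ee_rot: [2.028, 0.357, -2.033]
contact_force: [0.5, 0.6, -4.4]
finger_gap: 19.8
```

```bash
python3 -c "
from h import *
plan([489.2,-275,250],21.65)"
```

```text
t 9.625 pos [513.8 -45.6 252.7] F [ 0.48  0.57 -4.43] M [ 0.052 -0.004  0.029] gap 19.81 q [ 0.32  0.28 -0.38  1.93  0.13  0.95 -1.34]
shift mm [  3.2 207.  101.8] turn [-0.028   0.0026 -0.001 ]
```

Call:
move_arm(commands=[[[0,0.015,0.007],[-0.007,0.001,0],-1],[[0,0.025,0.012],[-0.007,0,0],-1],[[0,0.03,0.015],[-0.007,0,0],-1],[[0,0.03,0.015],[-0.007,0,0],-1],[[0,0.03,0.015],[0,0,0],-1],[[0,0.025,0.012],[0,0,0],-1],[[0,0.015,0.007],[0,0,0],-1],[[0,0.008,0.004],[0,0,0],-1],[[0,0,0],[0,0,0],-1],[[0,0,0],[0,0,0],-1]])

```text
time_s: 10.88
eef_pos: [497.2, -245.4, 253.7]
ee_rot: [2.012, 0.396, -2.012]
contact_force: [1.2, 0.7, -5.3]
finger_gap: 19.5
```

```bash
python3 -c "
from h import *
plan([489.2,-275,250],21.65)"
```

```text
t 10.875 pos [ 497.2 -245.4  253.7] F [ 1.21  0.71 -5.35] M [ 0.005 -0.013  0.016] gap 19.47 q [ 0.61  0.33 -0.29  1.85  0.11  0.98 -0.9 ]
shift mm [ 3.6 24.4 18.5] turn [ 0.0072 -0.0006  0.0036]
```

Call:
move_arm(commands=[[[0,0.012,0.009],[0.007,0,0.003],-1],[[0,0.012,0.009],[0,0,0],-1],[[0,0,0],[0,0,0],-1],[[0,0,0],[0,0,0],-1],[[0,0,0],[0,0,0],-1]])

```text
time_s: 11.5
eef_pos: [489.1, -275.2, 253.6]
ee_rot: [2.015, 0.388, -2.014]
contact_force: [-0.0, -0.7, -4.8]
finger_gap: 19.5
```

```bash
python3 -c "
from h import *
plan([489.2,-275,250],21.65)
f=grab('wrist','w6');im=f['image'][:,:,::-1]
im=np.clip(im.astype(float)*1.4,0,255).astype(np.uint8)
cv2.imwrite('pics/f1.png',cv2.resize(im[0:130,240:410],None,fx=4.5,fy=4.5,interpolation=cv2.INTER_CUBIC))
grab('scene','s6');grab('top','t6')"
```

```text
t 11.5 pos [ 489.1 -275.2  253.6] F [-0.03 -0.74 -4.75] M [ 0.024 -0.044 -0.008] gap 19.49 q [ 0.66  0.34 -0.27  1.84  0.11  0.98 -0.85]
shift mm [ 3.6 -0.1 -0.2] turn [ 0.0015 -0.0007  0.0009]
```

View pics/w6.png

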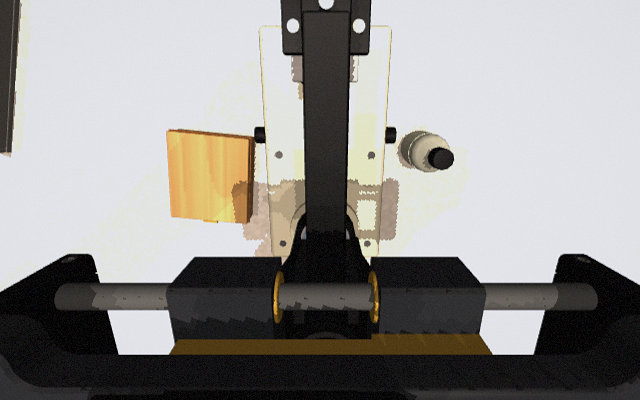

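View pics/f1.png

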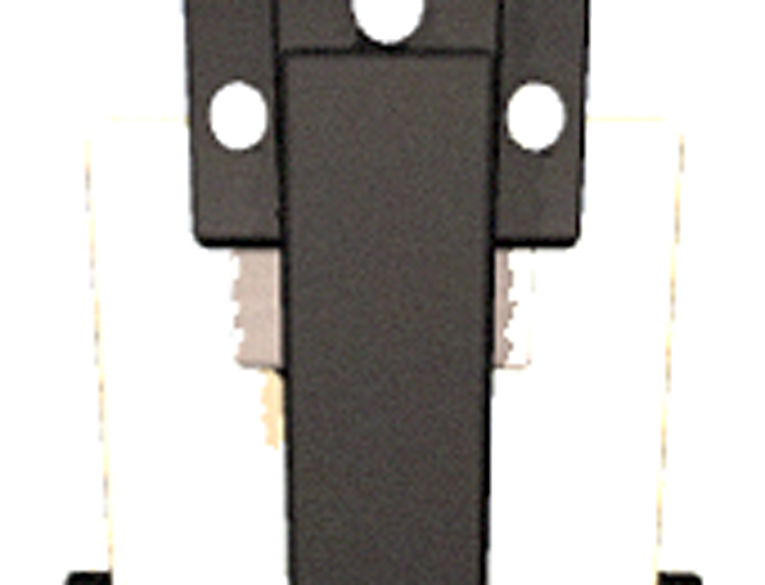

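View pics/s6.png

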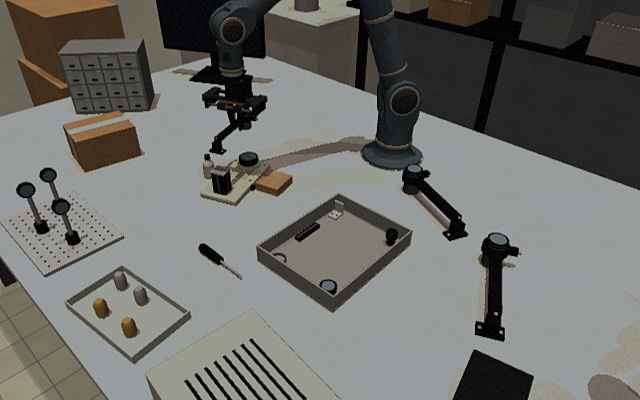

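View pics/t6.png

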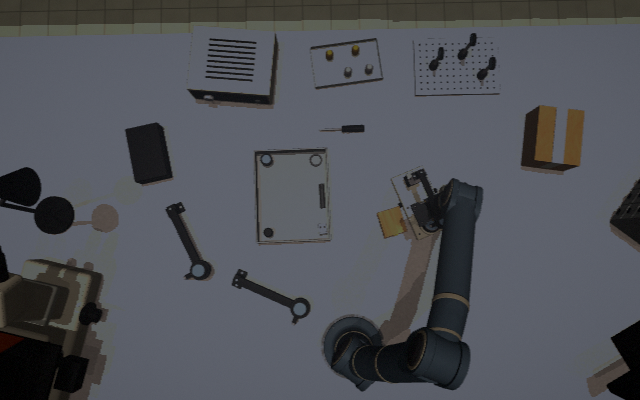

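Run:
```python
from h import *
f=load('w6')
U=lambda a,b:(240+a/4.5-.4,b/4.5-.4)
ft=(w(f,*U(238,116),170.6)+w(f,*U(536,116),170.6))/2;print('foot',ft)
a=np.radians(21.65);e=np.array([np.cos(a),np.sin(a)]);n=np.array([-e[1],e[0]]);S=np.array([604.5,-229.2]);O=S-90*e
T=np.array([489.1,-275.2]);print('foot rel tcp',(ft[:2]-T)@e,(ft[:2]-T)@n,'rel seat',(ft[:2]-S)@e,(ft[:2]-S)@n)
def st(p): return np.round([(p[:2]-O)@e,(p[:2]-O)@n],1)
for nm,p,z in [('seat near edge R',(525,367),100),('seat R edge',(532,320),100),('seatnearL',(240,367),100),('L far',(90,160),20),('L near',(113,560),20),('R far',(681,160),20),('R near',(656,560),20),('faredge',(600,118),20),('faredge',(150,118),20)]: print(nm,st(w(f,*U(*p),z)))
for p in [(278,155),(371,155),(283,243),(367,243)]: print(st(w(f,*p,20)))
```

```text
foot [ 604.06611043 -229.62913048  170.6       ]
foot rel tcp 123.66853767052979 -0.059046217039100575 rel seat -0.5616023751108936 -0.23878002158387207
seat near edge R [ 68.1 -23.5]
seat R edge [ 75.4 -24.4]
seatnearL [68.  24.5]
L far [115.1  63.4]
L near [32.1 63.4]
R far [115.4 -63.1]
R near [ 32.4 -62.9]
faredge [123.4 -45.4]
faredge [123.1  50.2]
[-0.2 50.9]
[  0.  -49.4]
[-104.3   49.7]
[-104.1  -49.7]
```

Call:
move_arm(commands=[[[0.006,0,-0.001],[0.001,0,0.001],-1],[[0.01,0,0],[0,0,0],-1],[[0.008,0,0],[0,0,0],-1],[[0.004,0,0],[0,0,0],-1],[[0,0,0],[0,0,0],-1],[[0,0,0],[0,0,0],-1]])

```text
time_s: 12.4
eef_pos: [490.2, -273.9, 223.0]
ee_rot: [2.014, 0.388, -2.014]
contact_force: [0.2, -0.1, -5.0]
finger_gap: 19.8
```

```bash
python3 -c "
from h import *
plan([489.7,-274.8,210.1],21.65)"
```

```text
t 12.4 pos [ 490.2 -273.9  223. ] F [ 0.21 -0.14 -5.01] M [-0.03   0.035 -0.035] gap 19.78 q [ 0.65  0.37 -0.27  1.87  0.12  0.92 -0.87]
shift mm [12.9  0.7  0.8] turn [ 0.0019 -0.      0.0009]
```

Call:
move_arm(commands=[[[0.006,0.0007,0.0008],[0.002,0,0.001],-1],[[0.005,0,0],[0,0,0],-1],[[0,0,0],[0,0,0],-1],[[0,0,0],[0,0,0],-1],[[0,0,0],[0,0,0],-1]])

```text
time_s: 13.02
eef_pos: [489.9, -275.2, 211.7]
ee_rot: [2.016, 0.384, -2.014]
contact_force: [-0.2, 0.3, -5.7]
finger_gap: 19.5
```

```bash
python3 -c "
from h import *
plan([489.7,-274.8,210.1],21.65)"
```

```text
t 13.025 pos [ 489.9 -275.2  211.7] F [-0.19  0.31 -5.69] M [-0.05   0.007 -0.005] gap 19.49 q [ 0.65  0.39 -0.27  1.88  0.13  0.89 -0.87]
shift mm [ 1.6 -0.4  0. ] turn [-0.0006 -0.0007 -0.001 ]
```

Call:
move_arm(commands=[[[0.0014,0,0],[-0.001,-0.001,-0.001],-1],[[0,0,0],[0,0,0],-1],[[0,0,0],[0,0,0],-1],[[0,0,0],[0,0,0],-1]])

```text
time_s: 13.52
eef_pos: [490.1, -275.2, 210.5]
ee_rot: [2.014, 0.385, -2.014]
contact_force: [-1.2, 0.0, -5.1]
finger_gap: 19.7
```

```bash
python3 -c "
from h import *
plan([489.7,-274.8,210.1],21.65)
f=grab('wrist','w7');im=f['image'][:,:,::-1]
im=np.clip(im.astype(float)*1.4,0,255).astype(np.uint8)
cv2.imwrite('pics/g1.png',cv2.resize(im[0:130,240:410],None,fx=4.5,fy=4.5,interpolation=cv2.INTER_CUBIC))
f=grab('scene','s7');im=f['image'][:,:,::-1]
im=np.clip(im.astype(float)*1.6,0,255).astype(np.uint8)
cv2.imwrite('pics/g2.png',cv2.resize(im[90:210,180:310],None,fx=5,fy=5,interpolation=cv2.INTER_CUBIC))
for z in (120,100):
  print(px(f,[604.5,-229.2,z]),px(f,[442.2,-293.6,z]))
"
```

```text
t 13.525 pos [ 490.1 -275.2  210.5] F [-1.21  0.01 -5.06] M [ 0.008 -0.004  0.037] gap 19.66 q [ 0.65  0.39 -0.27  1.88  0.13  0.89 -0.87]
shift mm [ 0.4 -0.5  0.2] turn [ 0.0006 -0.     -0.0004]
(np.float64(218.31048011115945), np.float64(163.66666696838706)) (np.float64(245.73178341801844), np.float64(138.81015171306444))
(np.float64(219.00206285153013), np.float64(169.19476699235807)) (np.float64(246.16379577457172), np.float64(144.06366561611156))
```

View pics/g1.png

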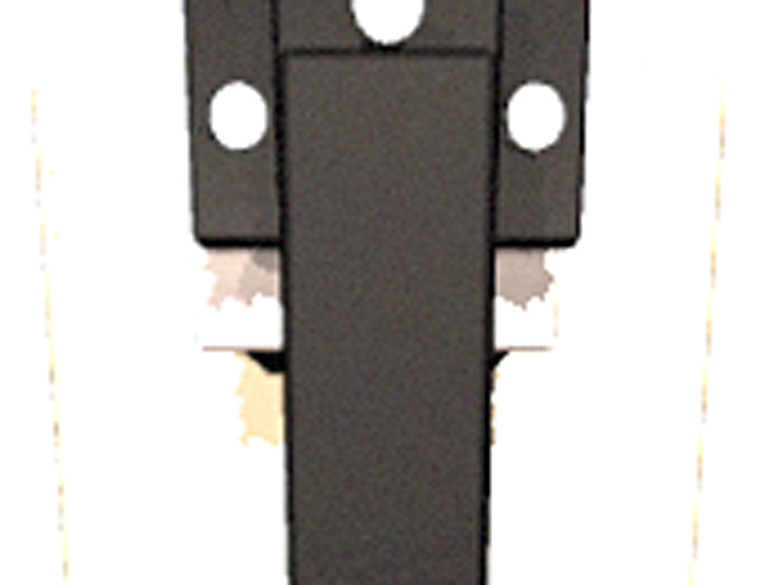

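View pics/g2.png

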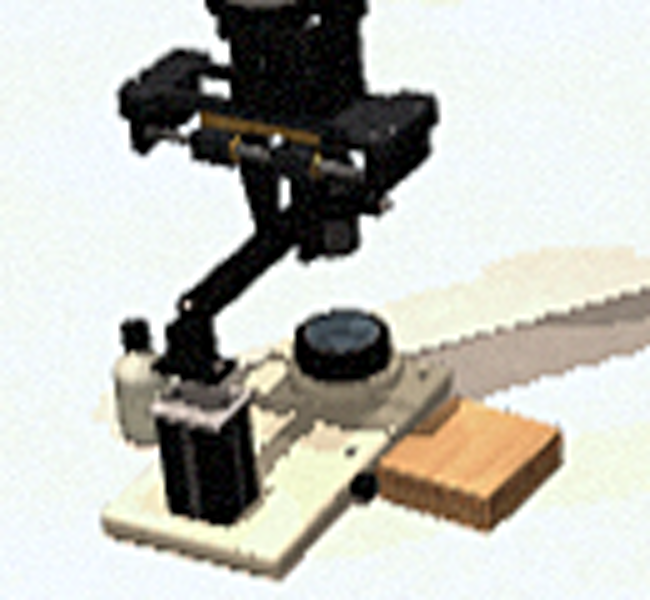

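```bash
python3 - <<'E'
from h import *
f=load('w7')
U=lambda a,b:(240+a/4.5-.4,b/4.5-.4)
ft=(w(f,*U(238,116),127.4)+w(f,*U(536,116),127.4))/2
a=np.radians(21.65);e=np.array([np.cos(a),np.sin(a)]);n=np.array([-e[1],e[0]]);S=np.array([604.5,-229.2])
st=lambda p:np.round([(p[:2]-S)@e+90,(p[:2]-S)@n],1)
print('foot',ft,st(ft))
for p,z in [((240,349),100),((520,349),100),((556,300),100),((198,320),100),((36,150),20),((62,500),20),((721,150),20),((695,500),20)]: print(p,st(w(f,*U(*p),z)))
for u,v in [(326,30),(326,60),(326,120),(326,200),(290,74),(355,74),(292,40),(362,40)]: print(w(f,u,v).round(1))
E
python3 -c "
from h import *
plan([489.7,-274.8,210.1],21.65)"
```

```text
foot [ 605.09057383 -229.91681945  127.4       ] [90.3 -0.9]
(240, 349) [68.  19.4]
(520, 349) [ 68.  -19.3]
(556, 300) [ 74.3 -24.1]
(198, 320) [71.7 25. ]
(36, 150) [108.9  64. ]
(62, 500) [46.9 63.6]
(721, 150) [109.1 -62.9]
(695, 500) [ 47.1 -62.4]
[ 595.7 -233.8  165.2]
[ 585.4 -237.9  165.5]
[ 563.1 -246.8  165.1]
[ 528.8 -260.5  164.6]
[ 578.  -216.8   98.3]
[ 592.9 -254.5   99.4]
[ 592.4 -216.1  127.1]
[ 606.1 -250.   126.2]
t 13.625 pos [ 490.1 -275.2  210.5] F [ 0.07  0.14 -5.89] M [-0.022 -0.015  0.032] gap 19.35 q [ 0.65  0.39 -0.27  1.88  0.13  0.89 -0.87]
shift mm [ 0.4 -0.5  0.2] turn [ 0.0006 -0.0001 -0.0004]
```

Call:
move_arm(commands=[[[0,-0.001,0],[0,0,0],-1],[[0,0,0],[0,0,0],-1],[[0,0,0],[0,0,0],-1],[[0,0,0],[0,0,0],-1],[[0,0,0],[0,0,0],-1]])

```text
time_s: 14.25
eef_pos: [489.7, -274.2, 210.6]
ee_rot: [2.014, 0.385, -2.014]
contact_force: [-0.3, 0.8, -4.1]
finger_gap: 19.4
```

```bash
python3 -c "
from h import *
plan([489.7,-274.8,210.1],21.65)
f=grab('wrist','w8');im=f['image'][:,:,::-1]
im=np.clip(im.astype(float)*1.4,0,255).astype(np.uint8)
cv2.imwrite('pics/h1.png',cv2.resize(im[0:130,240:410],None,fx=4.5,fy=4.5,interpolation=cv2.INTER_CUBIC))
grab('top','t8');f=load('t8')
im=np.clip(f['image'][:,:,::-1].astype(float)*1.8,0,255).astype(np.uint8)
cv2.imwrite('pics/h2.png',cv2.resize(im[140:250,240:470],None,fx=3.4,fy=3.4,interpolation=cv2.INTER_CUBIC))
print(bot.sense()['dq'].round(4))
"
```

```text
t 14.25 pos [ 489.7 -274.2  210.6] F [-0.26  0.76 -4.13] M [-0.037 -0.053  0.017] gap 19.44 q [ 0.64  0.39 -0.27  1.88  0.13  0.89 -0.88]
shift mm [0.5 0.5 0.2] turn [ 0.0006 -0.0001 -0.0005]
[-0.0004 -0.0008  0.0007 -0.0027  0.0002  0.0012  0.0003]
```

View pics/h1.png

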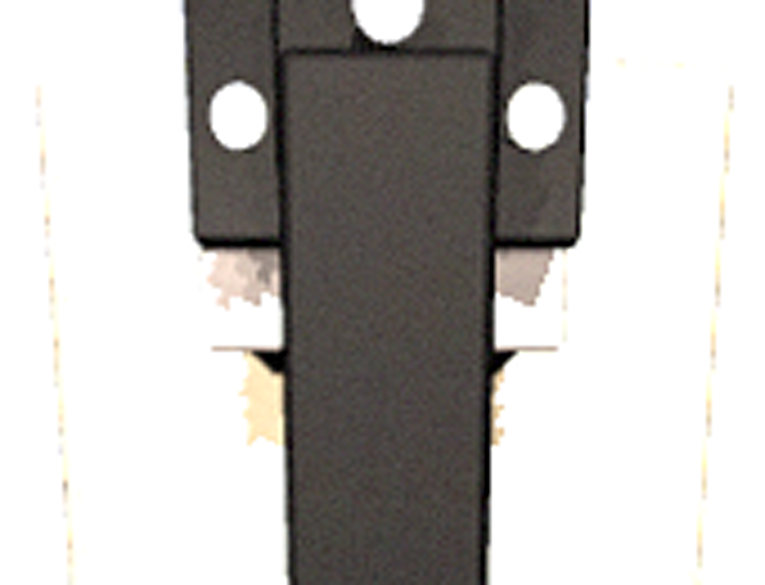

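View pics/h2.png

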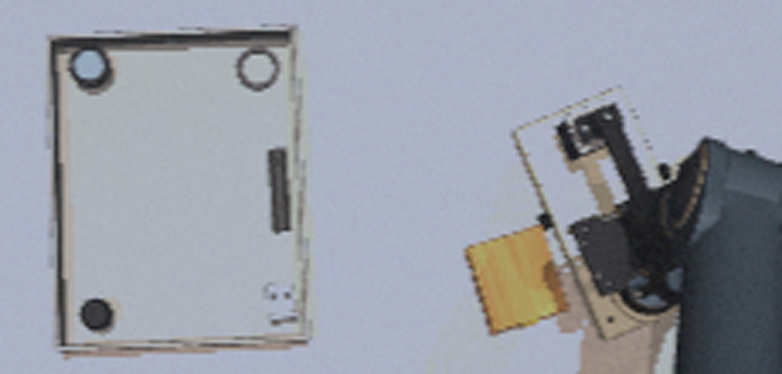

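```bash
python3 -c "
from h import *
for t in ('top0','t8'):
  f=load(t);im=np.clip(f['image'][:,:,::-1].astype(float)*2.2,0,255).astype(np.uint8)
  cv2.imwrite('pics/i_%s.png'%t,cv2.resize(im[155:205,385:445],None,fx=12,fy=12,interpolation=cv2.INTER_CUBIC))
f=load('t8')
a=np.radians(21.65);e=np.array([np.cos(a),np.sin(a)]);n=np.array([-e[1],e[0]]);S=np.array([604.5,-229.2])
g=lambda p,z:((np.array(px(f,[*p,z]))-[385,155]+.5)*12).round(0)
print('seat',g(S,100),'seat screws pred',g(S+16.5*n,100),g(S-16.5*n,100),'flange screws pred',g(S+16.5*n,127),g(S-16.5*n,127),'lens bar mid',g(S-60*e,166))
"
```

```text
seat [352. 264.] seat screws pred [301. 286.] [403. 243.] flange screws pred [318. 273.] [422. 229.] lens bar mid [482. 424.]
```

View pics/i_top0.png

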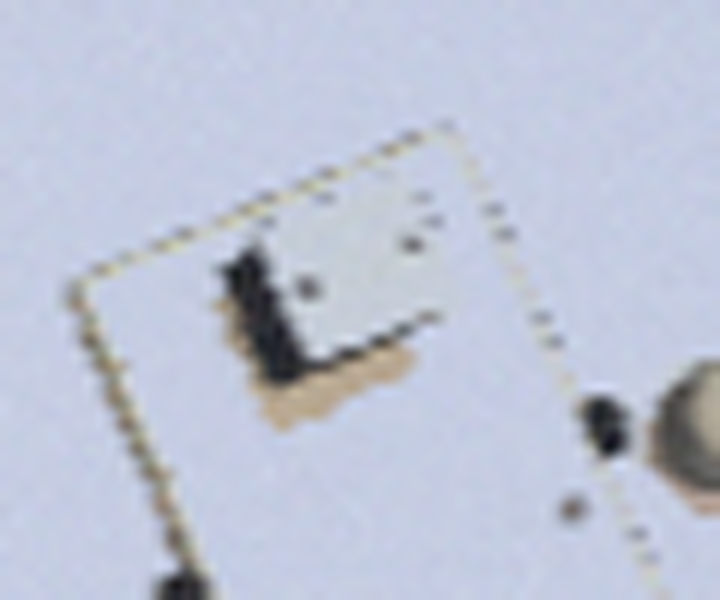

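View pics/i_t8.png

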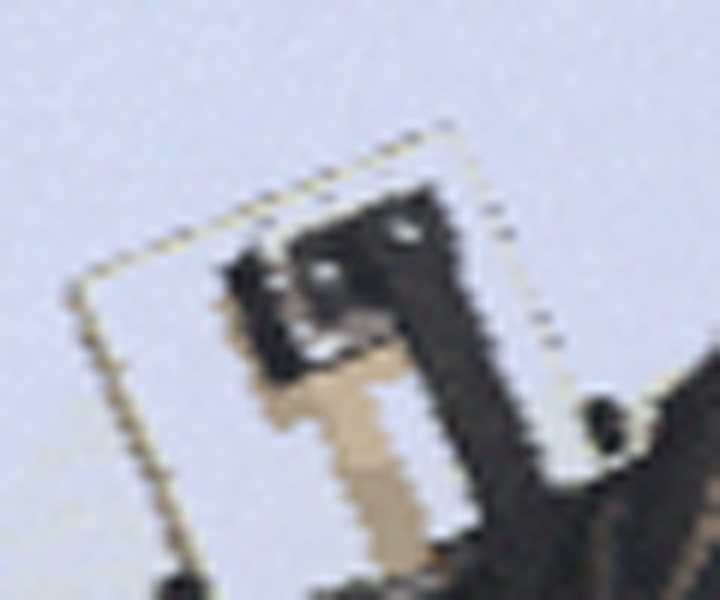

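```bash
python3 -c "
from h import *
plan([489.7,-274.2,210.6],21.65)
print(bot.hand_in())"
```

```text
t 14.35 pos [ 489.7 -274.2  210.5] F [-0.64 -0.24 -4.51] M [ 0.002 -0.023 -0.005] gap 19.32 q [ 0.64  0.39 -0.27  1.88  0.13  0.89 -0.88]
shift mm [-0.1 -0.  -0. ] turn [ 0.0006 -0.0001 -0.0005]
the job is handed in; nothing more can be done
None
```

I gripped the lens arm by the bar at its balance point and lifted it out of the crate. I carried it level to the stand and handed the job in at 14.4 s with it still held there.

**Position:**
- **Foot:** the foot's centre is over the seat's centre within about 1 mm in the wrist view. In the top view the flange screws sit about 1.3 mm from where they should, once a roughly 2 mm calibration offset common to the stand is removed.
- **Lens:** the gripper hid the lens at the end, so I could not see it over the port. Its place follows from the foot, the 175 mm spacing and the aligned yaw.

**Clearance:** the foot is about 20 mm above the seat, by both the tool height and the depth readings.

**Level and still:** the bar's top reads 164.6 to 165.5 mm along its length. Joint speeds were below 0.003 rad/s, the load about 5 N, the moment near zero, and the jaws stayed closed on the 20 mm bar.

**Surroundings:** the stand and the other parts look unmoved in the pictures, and no contact forces showed beyond the arm's weight.

**Disagreement:** the top and wrist cameras differed by 2 to 4 mm in absolute position. I relied on the wrist camera, whose readings matched the given sizes.

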